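Set the travel stop of a plotter slide short of its tight spot

TASK

The carriage of this plotter slide binds at one place along its rail, and its travel stop is to be set just short of that. Take the carriage by its post and slide it gently from its parked end towards the motor until you feel it begin to tighten, never forcing it on, then back it off to make room. Set the loose saddle-shaped stop astride the rail in front of the carriage, fully down, so that the carriage meets the stop before the tight spot but loses no more than 5 cm of its free run; leave the carriage free behind it and the things around undisturbed.

Things in the scene. Friction and masses are not known exactly. Their poses are not given: they have to be found in the camera images.
- slide: the plotter slide, fixed to the table: aluminium extrusion 80 wide (x), 520 long (y), 40 high; on it along the middle a steel rail 20 wide, 500 long, its top 57.5 above the table. Origin: on the table under its middle; y runs along the rail from the idler end (plate 70 high, y = -263) to the motor end (bracket 98 high, motor to y = 306), z up. Feet reach 70 either side at y = 210 and -210
- carriage (a joint): the carriage's travel in m: 0 at the idler end, growing towards the motor, at most 0.34. Steel block 44 wide, 70 long, top 70 above the table, with a 60 x 60 x 8 plate on it. It runs with a steady drag of 1 to 2 N; from the tight spot (unseen, at least 60 ahead of its start) the drag steps up by 2 N and then grows 0.9 N per mm. 16 mm onto it (about 18 N) counts as forced
- post (a point): the centre (half-way up) of the carriage's upright round aluminium post, 28 in diameter and 40 high, from 78 to 118 above the table; it stands in the middle of the carriage. The carriage is moved by it
- nose (a point): the middle of the carriage's leading end face (towards the motor), 35 ahead of the post's axis along the rail, 64 above the table
- stop_center (a point): the loose travel stop, standing on the table beyond the slide: an aluminium saddle 44 across (x), 30 long (y, along the rail when fitted), 30 high, 70 to 120 g, thin black rubber on its end faces. A slot 10 deep runs under it along y, 25 wide, flared to 29 at its mouth, to sit astride the rail. This point is its middle, 15 above its foot; seated on the rail it is 62.5 above the table. Either way round will do
- reel: a bystander: a reel of solder lying flat, 60 in diameter, 34 high; origin under its middle
- pot: a bystander: a terracotta pot of lavender, 94 in diameter, 78 high and some 220 with the plant; origin under its middle
- tray: a bystander: a small blue open tray of screws, 75 x 110, 28 high; origin under its middle
Not all that is in view belongs to the job. What is shaped like the part that bears stop_center but green or red is not meant.

How it is judged (in metres and radians):
On the way, in this order (a step that is already met when the one before it is completed fails the run):
1. the carriage is slid up to the tight spot until it begins to tighten (its leading end at least 0.5 mm onto it) (y of tight in the frame of nose below -0.0005 m), for 0.1 s.
2. the carriage is backed off, its leading end at least 10 mm short of the tight spot (y of tight in the frame of nose above 0.01 m), for 0.2 s.
At the end, for the whole second after the job is handed in: Stop astride the rail, fully down (within 3 mm), upright, in line, ahead of the carriage; its near face 0 to 55 mm short of where the carriage's leading end begins to tighten; the carriage still, behind it, clear of the tight spot; all let go; bystanders moved under 30 mm (z of stop_center in the frame of slide between 0.0595 and 0.0655 m and x of stop_center in the frame of slide between -0.005 and 0.005 m and angle between stop_center's own z axis and vertical below 0.08 rad and angle between the y axis of stop_center and the y axis of slide, either way round below 0.25 rad and ((y of nose in the frame of stop_center below 0 m and y of tight in the frame of stop_center between -0.015 and 0.041 m) or (y of nose in the frame of stop_center above 0 m and y of tight in the frame of stop_center between -0.041 and 0.015 m)) and y of tight in the frame of nose above 0 m and velocity of joint carriage between -0.01 and 0.01 m/s and linear speed of stop below 0.02 m/s); the robot touches nothing.
It fails at once if the carriage is forced into the tight spot (drag of about 18 N, some 16 mm onto it) (y of tight in the frame of nose below -0.016 m).
It fails at once if the reel is pushed aside by more than 30 mm or knocked over (distance of reel from where it was at the start of the episode above 0.03 m or angle between reel's own z axis and vertical above 0.3 rad).
It fails at once if the pot is pushed aside by more than 30 mm or knocked over (distance of pot from where it was at the start of the episode above 0.03 m or angle between pot's own z axis and vertical above 0.3 rad).
It fails at once if the tray is pushed aside by more than 30 mm or knocked over (distance of tray from where it was at the start of the episode above 0.03 m or angle between tray's own z axis and vertical above 0.3 rad).
It also fails if it takes over 58 s, if anything falls off the work surface, if the arm or the gripper's body presses on something with over 40 N, if the wrist force passes 120 N, or if a joint passes its speed limit or range.

ROBOT

A 6-joint arm with a two-finger parallel gripper is mounted at the origin on the work surface. World frame = base frame: x ahead of the robot, y to its left, z up, the work surface at z = 0. Lengths are in mm, angles in rad, forces in N, time in s.
With the tool pointing down it reaches from about 250 to 800 mm from the base axis. Payload 8.5 kg.
Tool frame: the origin (TCP) lies on the centre line of the jaws, within the pads' length; the fingertips stand 22 mm ahead of it and the grasp point (between the pads) lies 3 mm ahead of it (tcp_to_tips is the distance from the TCP to the fingertips, in mm); y points along the fingers, z is the direction in which the jaws open and shut, and the axes are right-handed (so a half turn about y gives the same grasp; the last joint's range is limited). The gripper opens to 85 mm and grips with 20 to 120 N. Pads are 22 mm wide; open, the fingers measure 114 mm over their backs; the gripper's body (76 mm by 85 mm) begins 54 mm behind the grasp point. The pads swing forward as they close: fully open they stand 13 mm farther back than shut.
Start: joints at [1.234, 0.238, -0.013, 1.319, 0, 1.571], TCP at [173.48, 495.465, 253.276] pointing down, gripper open.
Joint ranges: [-2.66, 2.66], [-1.03, 1.9], [-1.14, 1.46], [-1.82, 2.27], [-1.45, 1.34], [-3.14, 3.14]. Speed limits (rad/s): [2.22, 2.22, 2.79, 3.14, 3.14, 3.14].

INTERFACE

Orientations are given as [roll, pitch, yaw] about the fixed x, y, z axes, in that order (R = Rz(yaw) Ry(pitch) Rx(roll)).
In Python, from cell import read_state, snapshot, finish_job, tcp_to_tips gives the robot as it stands.
- The arm moves only by the shell command python3 -m creep 'ROWS' [FORCE]. ROWS is a JSON object of lists of equal length, an entry for each row: "fingers": the gripper command: -1 is shut, 1 is fully open, values between are in proportion; "translation": the shift along the world's x, y, z in mm, a list of three; "twist": the turn about the world's z in rad. A call has 1 to 8 rows; each row shifts and turns the commanded pose from where the row before left it; what a row does not reach is not made up. A row lasts 1/12 s, in which the tool goes at most 41.7 mm and 7.16 degrees, less where a joint would pass 70% of its speed; a pose out of reach is approached as far as the arm can. A call is refused whole if a number of a shift passes 41.7 or a number of a turn 0.125, either way. A call with a gripper value outside its range is refused whole. The fingers move at their own pace and stop on an object; FORCE is the grip in N (left out, the last holds). Time passes only in rows, so rows that do not move let the fingers close. It gives the time, the measured TCP pose, the force and the opening at its end, in the units of the state.
- read_state(): the state, without advancing time (a new reading comes with each control period).
- snapshot(name): name is "scene" or "side" or "wrist"; returns a dict with "pixels" (400x640x3 uint8, red, green, blue), "fx", "fy", "cx", "cy" (pixels), "eye" and "attitude" of the camera in the world. Camera axes: x right, y down, z forward; pixel columns grow to the right and rows downward; lengths in mm; the calibration is good to about 2 mm. A picture is of the moment at which its call begins. There is no depth.
- finish_job(): hands the job in, once; it reports no verdict.
The state is a dict: "time": time; "joint_pos": joint angles; "dq": joint speeds; "tau": joint torques, N m; "eef_pos": TCP position; "eef_rot": TCP orientation; "force": force on the tool from outside, world axes, zero at the start; "torque": the same for the moment, N m; "grip_width": finger opening in mm.
Only numpy, scipy, OpenCV 4.12 (cv2) and the standard library are available. Lean on these libraries where they do the work, as an engineer would, in place of code of your own. Each camera call takes 0.05 s, during which the arm holds its last target. There are 200 camera calls.

## Working session

There is one attempt and no reset: what is moved stays moved. The work goes in short steps, Python scripts to look and compute and a shell command to move; the robot and the scene stay as the last step left them, time stands still between calls to the robot, and variables do not carry over. Pictures are saved under pics/ and viewed, about 8 in all and at most 12, crops included, and the job is handed in when it is done.

```bash
ls; mkdir -p pics; cat > h.py <<'E'
import numpy as np, cv2
from cell import read_state, snapshot, finish_job, tcp_to_tips
from scipy.spatial.transform import Rotation as R
def rot(a):
    a=np.array(a,float)
    if a.shape==(3,3): return a
    return R.from_euler('xyz',a).as_matrix() if a.size==3 else R.from_quat(a).as_matrix()
def shot(n,f):
    s=snapshot(n); cv2.imwrite('pics/'+f,s['pixels'][:,:,::-1]); 
    np.savez('pics/'+f+'.npz',**{k:np.array(s[k]) for k in s}); return s
def load(f): return dict(np.load('pics/'+f+'.npz'))
def ray(s,u,v):
    d=rot(s['attitude'])@np.array([(u-s['cx'])/s['fx'],(v-s['cy'])/s['fy'],1]); return np.array(s['eye'],float),d/np.linalg.norm(d)
def plane(s,u,v,z):
    e,d=ray(s,u,v); return e+d*(z-e[2])/d[2]
def proj(s,p):
    c=rot(s['attitude']).T@(np.array(p,float)-s['eye']); return s['fx']*c[0]/c[2]+s['cx'],s['fy']*c[1]/c[2]+s['cy']
E
python3 - <<'E'
from h import *
for n in('scene','side','wrist'):
    s=shot(n,n+'0.png'); print(n,s['eye'],s['attitude'],s['fx'],s['cx'],s['cy'])
cv2.imwrite('pics/ws.png',np.hstack([cv2.imread('pics/side0.png'),cv2.imread('pics/wrist0.png')])[:, :, :]) 
print(read_state(),tcp_to_tips)
E
```

```text
pics
scene [1309.40380669 -128.12838869 1402.09025713] [-2.60994244  0.00720301  1.32634241] 466.7546330710173 317.1433157003459 197.32703130901763
side [ 391.73404998 -695.60692044  685.22261844] [-2.21792635  0.0047062  -0.20957024] 379.4007933025733 321.251930055353 196.35358207867043
wrist [106.07910368 519.61396887 374.11886697] [ 2.85774763e+00 -1.39302527e-04  1.23364971e+00] 327.35100315867686 317.6474252451709 195.90668122310802
{'time': 0.15, 'joint_pos': array([ 1.23402565e+00,  2.38631863e-01, -1.40509495e-02,  1.31919913e+00,
        2.47620122e-05,  1.57079386e+00]), 'dq': array([ 0.00012118, -0.00112409,  0.0025587 ,  0.0006383 ,  0.00024467,
       -0.00133076]), 'tau': array([ 3.61672737e-04, -5.39079809e+01,  3.46597087e+01,  1.43901946e-02,
        5.59189073e-05,  1.37806038e-05]), 'eef_pos': array([173.3786284 , 495.23659557, 252.83488499]), 'eef_rot': array([-1.57188195e+00,  2.47646750e-05, -3.36768242e-01]), 'force': array([ 0.31319585, -0.15022054, -0.09088131]), 'torque': array([ 0.02616031, -0.01823645,  0.03432898]), 'grip_width': 85.71634361700237} 22.0
```

View pics/scene0.png

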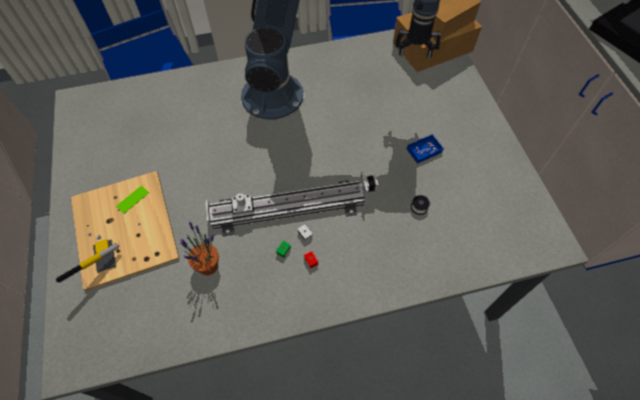

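View pics/side0.png

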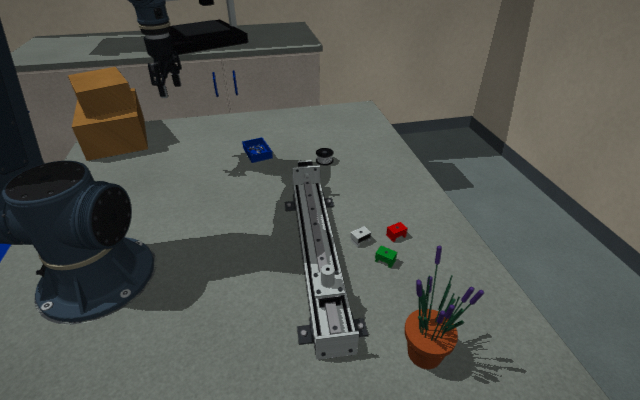

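The scene shows the slide running from the idler at (212,215) to the motor at (370,184). The post is at about (240,198), the white stop at (305,232), the pot at (203,258) and the reel at (420,204). In the side view the post is at (327,268) and the stop at (361,235). I'll zoom in next.

```bash
python3 - <<'E'
from h import *
a=cv2.imread('pics/scene0.png')[170:250,200:380]; b=cv2.imread('pics/side0.png')[155:355,285:405]
a=cv2.resize(a,None,fx=4.4,fy=4.4,interpolation=2)
cv2.imwrite('pics/c1.png',a)
cv2.imwrite('pics/c2.png',cv2.resize(b,None,fx=3,fy=3,interpolation=2))
S=load('scene0.png');D=load('side0.png')
def tri(p,q):
    e1,d1=ray(S,*p);e2,d2=ray(D,*q);t=np.linalg.lstsq(np.c_[d1,-d2],e2-e1,rcond=None)[0];x,y=e1+d1*t[0],e2+d2*t[1];return (x+y)/2,np.linalg.norm(x-y)
print(tri((305,232),(361,235)))
for im,s in((S,'scene'),(D,'side')):
  p=im['pixels'].astype(int)
  roi=np.zeros(p.shape[:2],bool)
  if s=='scene': roi[222:243,294:318]=1
  else: roi[225:247,345:376]=1
  m=((p.min(2)>150)&roi).astype(np.uint8); n,l,st,c=cv2.connectedComponentsWithStats(m); k=1+st[1:,4].argmax(); print(s,st[k],c[k],plane(im,*c[k],30))
  pts=np.argwhere(l==k)[:,::-1].astype(np.float32); W=np.array([plane(im,*q,30)[:2] for q in pts],np.float32);print(cv2.minAreaRect(W))
E
```

```text
(array([637.12073661, -12.60537597,  17.82440774]), np.float64(2.86431817969396))
scene [298 225  14  13 102] [304.59803922 230.64705882] [636.68462884 -12.83933529  30.        ]
((636.2870483398438, -12.61928939819336), (43.33454132080078, 28.51019287109375), 22.48094367980957)
side [351 226  19  12 111] [360.37837838 231.75675676] [635.35556699 -14.55652199  30.        ]
((635.6704711914062, -13.732139587402344), (42.080352783203125, 27.616958618164062), 22.294269561767578)
```

View pics/c1.png

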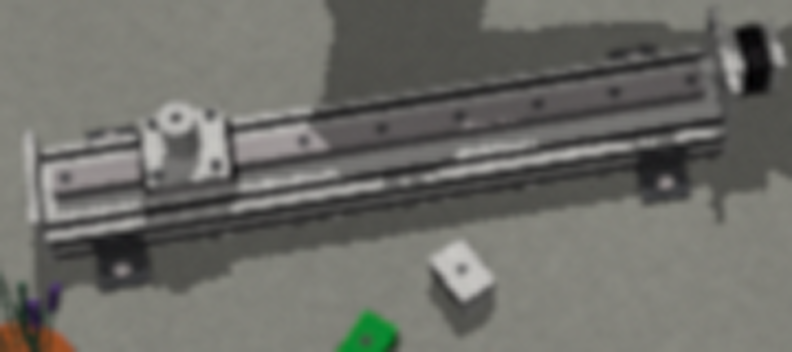

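View pics/c2.png

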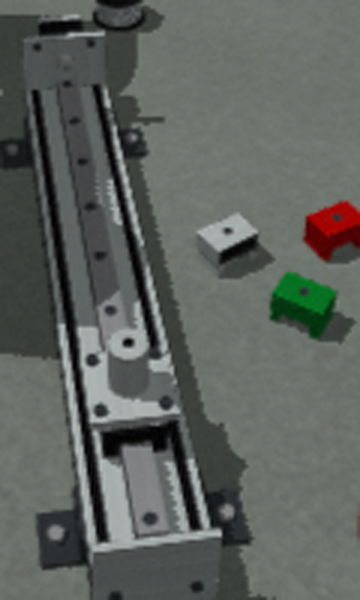

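The stop's top face is a 43 x 28 rectangle centred near (636,-13), with its x axis about 22.4° from world x. The post hole is at scene (240,196.6) and side (327.3,269.3), and I have the rail's end holes in both views.

```bash
python3 - <<'E'
from h import *
S=load('scene0.png');D=load('side0.png')
a=[plane(S,200+x/4.4,170+y/4.4,57.5) for x,y in((65,177),(304,141),(382,128),(460,117),(537,104),(615,92),(692,80))]
b=[plane(D,285+x/3,155+y/3,57.5) for x,y in((150,518),(110,310),(100,255),(91,207),(83,162),(74,121),(67,85))]
for q in(a,b):
  q=np.array(q); print(q.round(1)); f=np.polyfit(q[:,1],q[:,0],1); print('x=',f,'angle dir from +y (deg)',-np.degrees(np.arctan(f[0])))
print('post',plane(S,240,196.6,118),plane(D,327.3,269.3,118))
print('idler plate top', plane(S,206.8,185+15,70))
E
```

```text
[[ 504.6 -285.    57.5]
 [ 518.1 -105.4   57.5]
 [ 521.5  -45.8   57.5]
 [ 526.6   13.7   57.5]
 [ 529.9   73.3   57.5]
 [ 534.2  133.8   57.5]
 [ 538.3  194.    57.5]]
x= [7.01214813e-02 5.24942249e+02] angle dir from +y (deg) -4.011099310035942
[[ 501.7 -288.9   57.5]
 [ 514.3 -109.6   57.5]
 [ 519.   -49.7   57.5]
 [ 523.3    8.4   57.5]
 [ 528.1   68.4   57.5]
 [ 531.5  128.9   57.5]
 [ 535.5  186.8   57.5]]
x= [7.17289755e-02 5.22476685e+02] angle dir from +y (deg) -4.102740926699685
post [ 511.01655951 -192.86504524  118.        ] [ 507.20402216 -197.34565915  118.        ]
idler plate top [ 467.04890212 -303.92960511   70.        ]
```

```bash
python3 -m creep '{"fingers":[1,1,1,1,1,1,1,1],"translation":[[16.8,-34.5,0],[16.8,-34.5,0],[16.8,-34.5,0],[16.8,-34.5,0],[16.8,-34.5,0],[16.8,-34.5,0],[16.8,-34.5,0],[16.8,-34.5,0]],"twist":[0.0334,0.0334,0.0334,0.0334,0.0334,0.0334,0.0334,0.0334]}'
python3 -m creep '{"fingers":[1,1,1,1,1,1,1,1],"translation":[[16.8,-34.5,0],[16.8,-34.5,0],[16.8,-34.5,0],[16.8,-34.5,0],[16.8,-34.5,0],[16.8,-34.5,0],[16.8,-34.5,0],[16.8,-34.5,0]],"twist":[0,0,0,0,0,0,0,0]}'
python3 -m creep '{"fingers":[1,1,1,1,1,1],"translation":[[16.8,-34.5,0],[16.8,-34.5,0],[16.8,-34.5,0],[16.8,-34.5,0],[0,0,0],[0,0,0]],"twist":[0,0,0,0,0,0]}'
python3 - <<'E'
from h import *
s=shot('wrist','w1.png'); print(read_state()['joint_pos'])
E
```

```text
time: 0.82
eef_pos: [308.0, 217.7, 253.3]
eef_rot: [-1.571, -0.0, -0.067]
force: [0.8, 0.5, 0.2]
grip_width: 85.6
time: 1.48
eef_pos: [442.6, -58.6, 253.3]
eef_rot: [-1.571, -0.0, -0.07]
force: [0.5, 0.7, -0.0]
grip_width: 85.3
time: 1.98
eef_pos: [509.7, -196.2, 252.2]
eef_rot: [-1.57, 0.002, -0.072]
force: [-0.1, 0.4, -0.2]
grip_width: 85.3
[-3.65865498e-01  2.74635853e-01  3.43924396e-02  1.33230151e+00
  9.08682015e-05 -2.94750517e-01]
```

View pics/w1.png

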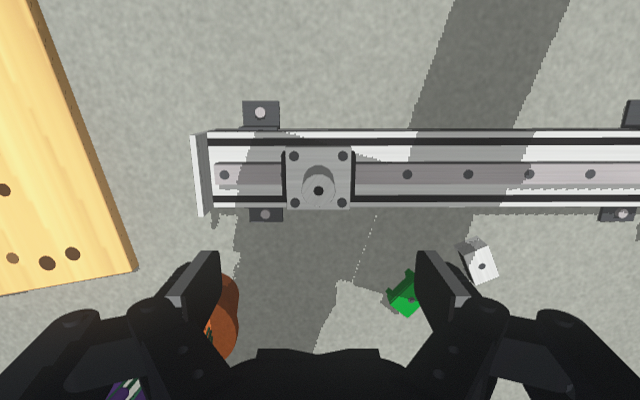

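The wrist view shows the post top at (318,191), rail holes at y≈174, and the stop's hole at (482,266). The green decoy is at (405,295) and the pot is partly hidden behind the left finger.

```bash
python3 - <<'E'
from h import *
s=load('w1.png');S=load('scene0.png'); print(s['eye'])
print('post',plane(s,318.3,190.7,118))
for u in((224.5,174.5),(407,174),(468,174),(529,174),(590.5,174)): print(plane(s,*u,57.5))
print('stop',plane(s,482,266,30))
def blob(s,m,z):
  n,l,st,c=cv2.connectedComponentsWithStats(m.astype(np.uint8)); k=1+st[1:,4].argmax(); print(st[k],c[k],plane(s,*c[k],z))
p=S['pixels'].astype(int)
m=(p[:,:,0]>1.5*p[:,:,1])&(p[:,:,1]>40)&(p[:,:,1]>1.3*p[:,:,2]); m[:220]=0; m[:,:180]=0;m[:,240:]=0; blob(S,m,60)
m=(p[:,:,1]>1.5*p[:,:,0]); m[:230]=0;m[:,:260]=0;m[:,330:]=0; blob(S,m,30)
E
```

```text
[ 438.71632275 -190.41650131  373.65257517]
post [ 508.46865983 -194.48225225  118.        ]
[ 501.68235006 -286.52759479   57.5       ]
[ 514.34246524 -106.89496439   57.5       ]
[518.74739727 -46.79213147  57.5       ]
[523.15552243  13.35426982  57.5       ]
[527.60301577  74.03782801  57.5       ]
stop [637.302664   -11.93830608  30.        ]
[189 244  29  29 539] [203.54174397 258.02597403] [ 666.49610744 -341.2433251    60.        ]
[276 241  14  17 147] [282.70068027 248.46258503] [681.35921634 -95.45835482  30.        ]
```

```bash
python3 -m creep '{"fingers":[1,1,1,1,1,1,1],"translation":[[-1.3,1.5,-30],[0,0,-30],[0,0,-30],[0,0,-30],[0,0,-25],[0,0,0],[0,0,0]],"twist":[0,0,0,0,0,0,0]}'
python3 -m creep '{"fingers":[-1,-1,-1,-1,-1,-1,-1,-1],"translation":[[0,0,0],[0,0,0],[0,0,0],[0,0,0],[0,0,0],[0,0,0],[0,0,0],[0,0,0]],"twist":[0,0,0,0,0,0,0,0]}' 30
```

```text
time: 2.62
eef_pos: [507.2, -191.7, 108.1]
eef_rot: [-1.57, 0.002, -0.068]
force: [1.0, -0.1, 0.7]
grip_width: 85.4
time: 3.28
eef_pos: [508.7, -193.3, 109.4]
eef_rot: [-1.571, -0.002, -0.07]
force: [-1.1, -0.4, 7.0]
grip_width: 27.3
```

```bash
cat > chk.py <<'E'
import sys
from cell import read_state
s=read_state(); f=s['force']; print('chk',s['eef_pos'].round(1),f.round(2),flush=True)
sys.exit(f[1]<-3.3 or f[1]>4)
E
python3 -m creep '{"fingers":[-1,-1,-1,-1,-1],"translation":[[0.1,2,0],[0.2,2,0],[0.1,2,0],[0.2,2,0],[0.1,2,0]],"twist":[0,0,0,0,0]}' && python3 chk.py
python3 -m creep '{"fingers":[-1,-1,-1,-1,-1],"translation":[[0.1,2,0],[0.2,2,0],[0.1,2,0],[0.2,2,0],[0.1,2,0]],"twist":[0,0,0,0,0]}' >/dev/null&& python3 chk.py
python3 -m creep '{"fingers":[-1,-1,-1,-1,-1],"translation":[[0.1,2,0],[0.2,2,0],[0.1,2,0],[0.2,2,0],[0.1,2,0]],"twist":[0,0,0,0,0]}' >/dev/null&& python3 chk.py
python3 -m creep '{"fingers":[-1,-1,-1,-1,-1],"translation":[[0.1,2,0],[0.2,2,0],[0.1,2,0],[0.2,2,0],[0.1,2,0]],"twist":[0,0,0,0,0]}' >/dev/null&& python3 chk.py
```

```text
time: 3.7
eef_pos: [509.4, -183.5, 109.3]
eef_rot: [-1.572, -0.002, -0.07]
force: [-1.8, -0.8, 6.0]
grip_width: 27.2
chk [ 509.4 -183.5  109.3] [-1.82 -0.76  6.  ]
chk [ 510.1 -173.5  109.3] [-0.38 -1.58  6.65]
chk [ 510.8 -163.5  109.4] [-0.7  -1.68  6.83]
chk [ 511.5 -153.5  109.3] [-1.12 -1.12  6.21]False
False
False
False
```

```bash
sed -i 's/sys.exit(.*/sys.exit(int(f[1]<-2.9 or f[1]>4 or abs(f[0])>5))/' chk.py
python3 -m creep '{"fingers":[-1,-1,-1,-1,-1],"translation":[[0.1,2,0],[0.2,2,0],[0.1,2,0],[0.2,2,0],[0.1,2,0]],"twist":[0,0,0,0,0]}' >/dev/null&& python3 chk.py &&
python3 -m creep '{"fingers":[-1,-1,-1,-1,-1],"translation":[[0.1,2,0],[0.2,2,0],[0.1,2,0],[0.2,2,0],[0.1,2,0]],"twist":[0,0,0,0,0]}' >/dev/null&& python3 chk.py &&
python3 -m creep '{"fingers":[-1,-1,-1,-1,-1],"translation":[[0.1,2,0],[0.2,2,0],[0.1,2,0],[0.2,2,0],[0.1,2,0]],"twist":[0,0,0,0,0]}' >/dev/null&& python3 chk.py &&
python3 -m creep '{"fingers":[-1,-1,-1,-1,-1],"translation":[[0.1,2,0],[0.2,2,0],[0.1,2,0],[0.2,2,0],[0.1,2,0]],"twist":[0,0,0,0,0]}' >/dev/null&& python3 chk.py &&
python3 -m creep '{"fingers":[-1,-1,-1,-1,-1],"translation":[[0.1,2,0],[0.2,2,0],[0.1,2,0],[0.2,2,0],[0.1,2,0]],"twist":[0,0,0,0,0]}' >/dev/null&& python3 chk.py &&
python3 -m creep '{"fingers":[-1,-1,-1,-1,-1],"translation":[[0.1,2,0],[0.2,2,0],[0.1,2,0],[0.2,2,0],[0.1,2,0]],"twist":[0,0,0,0,0]}' >/dev/null&& python3 chk.py &&
python3 -m creep '{"fingers":[-1,-1,-1,-1,-1],"translation":[[0.1,2,0],[0.2,2,0],[0.1,2,0],[0.2,2,0],[0.1,2,0]],"twist":[0,0,0,0,0]}' >/dev/null&& python3 chk.py &&
python3 -m creep '{"fingers":[-1,-1,-1,-1,-1],"translation":[[0.1,2,0],[0.2,2,0],[0.1,2,0],[0.2,2,0],[0.1,2,0]],"twist":[0,0,0,0,0]}' >/dev/null&& python3 chk.py
```

```text
chk [ 512.2 -143.4  109.3] [-1.45 -1.23  6.71]
chk [ 512.9 -133.4  109.4] [-1.84 -1.77  5.65]
chk [ 513.6 -123.4  109.3] [-1.41 -0.73  6.67]
chk [ 514.3 -113.4  109.4] [-1.57 -0.38  6.78]
chk [ 515.  -103.4  109.4] [-1.22 -1.37  6.69]
chk [515.8 -93.4 109.4] [-0.25 -0.32  7.07]
chk [516.4 -83.3 109.4] [-1.69 -0.95  7.53]
chk [517.1 -73.3 109.3] [-1.04 -0.83  6.9 ]
```

Drag is steady at about 1 N, so I'll continue the same way.

```bash

python3 -m creep '{"fingers":[-1,-1,-1,-1,-1],"translation":[[0.1,2,0],[0.2,2,0],[0.1,2,0],[0.2,2,0],[0.1,2,0]],"twist":[0,0,0,0,0]}' >/dev/null&& python3 chk.py &&
python3 -m creep '{"fingers":[-1,-1,-1,-1,-1],"translation":[[0.1,2,0],[0.2,2,0],[0.1,2,0],[0.2,2,0],[0.1,2,0]],"twist":[0,0,0,0,0]}' >/dev/null&& python3 chk.py &&
python3 -m creep '{"fingers":[-1,-1,-1,-1,-1],"translation":[[0.1,2,0],[0.2,2,0],[0.1,2,0],[0.2,2,0],[0.1,2,0]],"twist":[0,0,0,0,0]}' >/dev/null&& python3 chk.py &&
python3 -m creep '{"fingers":[-1,-1,-1,-1,-1],"translation":[[0.1,2,0],[0.2,2,0],[0.1,2,0],[0.2,2,0],[0.1,2,0]],"twist":[0,0,0,0,0]}' >/dev/null&& python3 chk.py &&
python3 -m creep '{"fingers":[-1,-1,-1,-1,-1],"translation":[[0.1,2,0],[0.2,2,0],[0.1,2,0],[0.2,2,0],[0.1,2,0]],"twist":[0,0,0,0,0]}' >/dev/null&& python3 chk.py &&
python3 -m creep '{"fingers":[-1,-1,-1,-1,-1],"translation":[[0.1,2,0],[0.2,2,0],[0.1,2,0],[0.2,2,0],[0.1,2,0]],"twist":[0,0,0,0,0]}' >/dev/null&& python3 chk.py &&
python3 -m creep '{"fingers":[-1,-1,-1,-1,-1],"translation":[[0.1,2,0],[0.2,2,0],[0.1,2,0],[0.2,2,0],[0.1,2,0]],"twist":[0,0,0,0,0]}' >/dev/null&& python3 chk.py &&
python3 -m creep '{"fingers":[-1,-1,-1,-1,-1],"translation":[[0.1,2,0],[0.2,2,0],[0.1,2,0],[0.2,2,0],[0.1,2,0]],"twist":[0,0,0,0,0]}' >/dev/null&& python3 chk.py &&
python3 -m creep '{"fingers":[-1,-1,-1,-1,-1],"translation":[[0.1,2,0],[0.2,2,0],[0.1,2,0],[0.2,2,0],[0.1,2,0]],"twist":[0,0,0,0,0]}' >/dev/null&& python3 chk.py &&
python3 -m creep '{"fingers":[-1,-1,-1,-1,-1],"translation":[[0.1,2,0],[0.2,2,0],[0.1,2,0],[0.2,2,0],[0.1,2,0]],"twist":[0,0,0,0,0]}' >/dev/null&& python3 chk.py &&
python3 -m creep '{"fingers":[-1,-1,-1,-1,-1],"translation":[[0.1,2,0],[0.2,2,0],[0.1,2,0],[0.2,2,0],[0.1,2,0]],"twist":[0,0,0,0,0]}' >/dev/null&& python3 chk.py &&
python3 -m creep '{"fingers":[-1,-1,-1,-1,-1],"translation":[[0.1,2,0],[0.2,2,0],[0.1,2,0],[0.2,2,0],[0.1,2,0]],"twist":[0,0,0,0,0]}' >/dev/null&& python3 chk.py
```

```text
chk [517.8 -63.3 109.3] [-1.24 -0.93  7.17]
chk [518.5 -53.3 109.3] [-1.42 -0.8   7.  ]
chk [519.2 -43.3 109.3] [-0.91 -1.02  7.29]
chk [520.  -33.3 109.3] [-0.61 -0.91  6.8 ]
chk [520.7 -23.3 109.3] [-0.14 -0.25  6.78]
chk [521.3 -13.3 109.3] [-0.85 -0.64  6.79]
chk [522.1  -3.3 109.3] [-1.13 -1.32  6.43]
chk [522.7   6.8 109.3] [-0.95 -1.05  6.12]
chk [523.4  15.8 109.3] [-1.43 -8.3   7.09]
```

The force stepped to -8.3 N at TCP y=15.8, which puts the nose roughly 6 mm onto the tight spot. I'll hold briefly, then back off.

```bash

python3 -m creep '{"fingers":[-1,-1,-1],"translation":[[0,0,0],[0,0,0],[0,0,0]],"twist":[0,0,0]}'
python3 -m creep '{"fingers":[-1,-1,-1,-1,-1,-1,-1,-1],"translation":[[-0.1,-2,0],[-0.3,-4,0],[-0.6,-8,0],[-0.7,-10,0],[-0.7,-10,0],[-0.7,-10,0],[-0.7,-10,0],[-0.7,-10,0]],"twist":[0,0,0,0,0,0,0,0]}' 
python3 -m creep '{"fingers":[-1,-1,-1,-1,-1,-1,-1,-1],"translation":[[-0.7,-10,0],[-0.7,-10,0],[-0.7,-10,0],[-0.7,-10,0],[-0.4,-6,0],[-0.2,-3,0],[0,0,0],[0,0,0]],"twist":[0,0,0,0,0,0,0,0]}'
python3 -m creep '{"fingers":[1,1,1,1,1,1,1,1],"translation":[[0,0,0],[0,0,0],[0,0,0],[0,0,0],[0,0,0],[0,0,0],[0,0,0],[0,0,0]],"twist":[0,0,0,0,0,0,0,0]}'
python3 -m creep '{"fingers":[1,1,1,1,1,1],"translation":[[0,0,30],[0,0,30],[0,0,30],[0,0,30],[0,0,20],[0,0,0]],"twist":[0,0,0,0,0,0]}'
```

```text
time: 12.28
eef_pos: [523.4, 16.0, 109.3]
eef_rot: [-1.573, -0.002, -0.07]
force: [-0.7, -5.2, 6.9]
grip_width: 27.2
time: 12.95
eef_pos: [519.0, -47.3, 109.4]
eef_rot: [-1.57, -0.002, -0.069]
force: [-0.4, 1.3, 6.7]
grip_width: 27.1
time: 13.62
eef_pos: [515.5, -96.7, 109.3]
eef_rot: [-1.572, -0.002, -0.07]
force: [-0.4, -1.3, 6.2]
grip_width: 27.3
time: 14.28
eef_pos: [514.9, -96.0, 108.2]
eef_rot: [-1.571, 0.0, -0.07]
force: [0.0, -0.2, 0.1]
grip_width: 85.6
time: 14.78
eef_pos: [516.7, -96.3, 252.7]
eef_rot: [-1.572, -0.007, -0.07]
force: [-0.0, -0.3, 0.3]
grip_width: 85.4
```

```bash

python3 -m creep '{"fingers":[1,1,1,1,1,1,1,1],"translation":[[12,8.3,0],[12,8.3,0],[12,8.3,0],[12,8.3,0],[12,8.3,0],[12,8.3,0],[12,8.3,0],[12,8.3,0]],"twist":[-0.111,-0.111,-0.111,-0.111,-0.111,-0.111,-0.111,-0.111]}' 
python3 -m creep '{"fingers":[1,1,1,1,1],"translation":[[12,8.3,0],[12,8.3,-20],[0,0,-30],[0,0,0],[0,0,0]],"twist":[-0.111,-0.111,0,0,0]}' 
python3 - <<'E'
from h import *
s=shot('wrist','w2.png')
def rect(m,z):
  n,l,st,c=cv2.connectedComponentsWithStats(m.astype(np.uint8)); k=1+st[1:,4].argmax()
  pts=np.argwhere(l==k)[:,::-1]; W=np.array([plane(s,*q,z)[:2] for q in pts],np.float32); print(st[k],c[k],cv2.minAreaRect(W))
p=s['pixels'].astype(int)
rect((p[:,:,0]>1.6*p[:,:,1])&(p[:,:,0]>1.6*p[:,:,2]),30)
rect((p[:,:,1]>1.5*p[:,:,0]),30)
u,v=map(int,proj(s,(636.5,-13,30))); print(u,v); w=90
m=np.zeros(p.shape[:2],bool); m[max(v-w,0):v+w,max(u-w,0):u+w]=1
rect((p.min(2)>170)&m,30)
E
```

```text
time: 15.45
eef_pos: [611.3, -29.2, 247.3]
eef_rot: [-1.572, 0.001, -0.963]
force: [-0.4, -0.7, 0.9]
grip_width: 85.1
time: 15.87
eef_pos: [633.6, -13.0, 196.5]
eef_rot: [-1.575, 0.002, -1.179]
force: [0.4, 0.0, 0.4]
grip_width: 85.5
[ 384  201   57   43 1836] [411.14705882 222.62962963] ((728.4762573242188, -13.848825454711914), (50.99309158325195, 37.70947265625), 16.2202091217041)
[ 303  239   45   59 1615] [324.34241486 268.19256966] ((672.2830200195312, -89.63494873046875), (33.71097183227539, 55.12696838378906), 46.06412124633789)
321 185
[ 320   95   91   65 2265] [378.44459161 114.62428256] ((656.7158813476562, 68.68287658691406), (43.02644729614258, 96.47779846191406), 79.06259155273438)
```

View pics/w2.png

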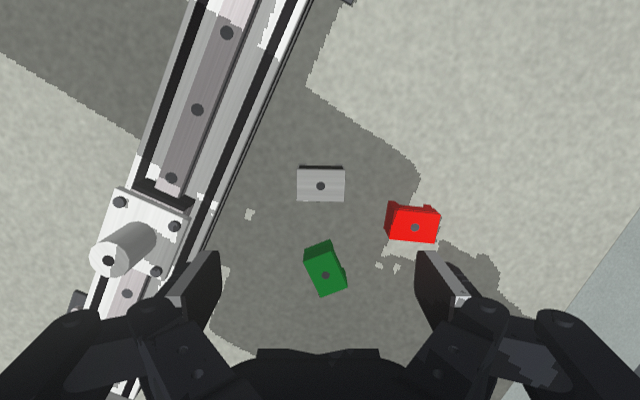

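The stop's top face spans (297–344, 169–201), with its hole at (320,186). It lines up with the jaws, and the red and green decoys are clear of the finger paths.

```bash
python3 - <<'E'
from h import *
s=load('w2.png'); g=s['pixels'].astype(int).min(2)
m=(g>125)&(s['pixels'].astype(int).max(2)<185); roi=np.zeros_like(m); roi[160:206,288:352]=1
n,l,st,c=cv2.connectedComponentsWithStats((m&roi).astype(np.uint8)); k=1+st[1:,4].argmax()
pts=np.argwhere(l==k)[:,::-1]; W=np.array([plane(s,*q,30)[:2] for q in pts],np.float32); print(st[k],c[k],cv2.minAreaRect(W))
print(plane(s,320.3,186,30),read_state()['eef_pos'])
E
```

```text
[ 296  169   49   33 1460] [320.3890411  185.31506849] ((635.9524536132812, -13.815401077270508), (43.727657318115234, 29.834674835205078), 21.236169815063477)
[636.21803268 -14.06287885  30.        ] [634.43753278 -13.12069352 198.26197573]
```

```bash

python3 -m creep '{"fingers":[1,1,1,1,1,1,1,1],"translation":[[1.4,-0.6,-30],[0,0,-40],[0,0,-35],[0,0,-30],[0,0,-20],[0,0,-13],[0,0,0],[0,0,0]],"twist":[0,0,0,0,0,0,0,0]}' 
python3 -m creep '{"fingers":[-1,-1,-1,-1,-1,-1,-1,-1],"translation":[[0,0,0],[0,0,0],[0,0,0],[0,0,0],[0,0,0],[0,0,0],[0,0,0],[0,0,0]],"twist":[0,0,0,0,0,0,0,0]}' 40
```

```text
time: 16.58
eef_pos: [637.0, -14.0, 31.5]
eef_rot: [-1.57, -0.0, -1.18]
force: [0.2, -0.5, 1.0]
grip_width: 85.5
time: 17.25
eef_pos: [637.3, -13.6, 31.7]
eef_rot: [-1.569, -0.001, -1.179]
force: [-0.2, 0.4, 7.1]
grip_width: 43.2
```

```bash

python3 -m creep '{"fingers":[-1,-1,-1,-1,-1,-1,-1,-1],"translation":[[0,0,15],[0,0,30],[0,0,35],[-15,6,0],[-20,8.6,0],[-20,9,0],[-20,9,0],[-15,6,0]],"twist":[0,0,0,-0.09,-0.09,-0.09,-0.09,-0.06]}' 
python3 -m creep '{"fingers":[-1,-1,-1,-1,-1],"translation":[[-12.5,5,0],[-10,5,0],[0,0,0],[0,0,0],[0,0,0]],"twist":[-0.043,0,0,0,0]}' 
python3 - <<'E'
from h import *
s=shot('wrist','w3.png');d=shot('side','d3.png');c=shot('scene','s3.png');st=read_state();print(st['eef_pos'],st['eef_rot'],st['force'])
p=st['eef_pos']
a=cv2.imread('pics/w3.png')
u,v=map(int,proj(d,p)); b=cv2.resize(cv2.imread('pics/d3.png')[v-50:v+80,u-60:u+60],None,fx=4,fy=4,interpolation=2)
print(u-60,v-50)
cv2.imwrite('pics/d3c.png',b)
E
```

```text
time: 17.92
eef_pos: [544.7, 25.5, 110.6]
eef_rot: [-1.571, 0.0, -1.604]
force: [0.1, 0.1, -0.6]
grip_width: 43.1
time: 18.33
eef_pos: [524.8, 34.9, 110.5]
eef_rot: [-1.57, 0.0, -1.641]
force: [1.2, -0.4, -0.9]
grip_width: 43.5
[524.60198838  34.70733418 110.16366621] [-1.57066642e+00 -4.73211570e-05 -1.64251742e+00] [-0.05093547  0.57239879 -1.88128601]
253 151
```

View pics/w3.png

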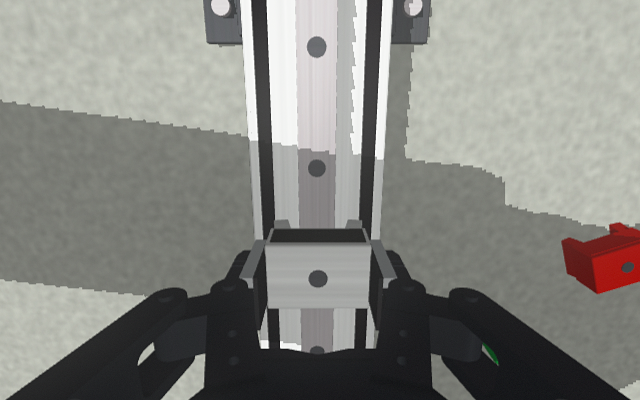

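View pics/d3c.png

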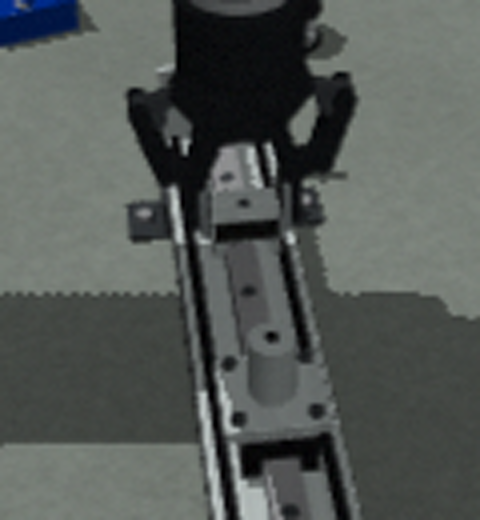

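The wrist view shows the stop's hole at u=318 against the rail holes at u≈317. The stop is lateral within about 0.6 mm and in line with the rail, and the carriage is well behind, so I'll lower it.

```bash

python3 -m creep '{"fingers":[-1,-1,-1,-1,-1,-1,-1,-1],"translation":[[-0.4,0,-8],[0,0,-6],[0,0,-4],[0,0,-3],[0,0,-2],[0,0,-2],[0,0,0],[0,0,0]],"twist":[0,0,0,0,0,0,0,0]}' 
python3 -m creep '{"fingers":[-1,-1,-1,-1,-1,-1],"translation":[[0,0,-1.5],[0,0,-1.5],[0,0,-1.5],[0,0,-1.5],[0,0,0],[0,0,0]],"twist":[0,0,0,0,0,0]}'
```

```text
time: 19.15
eef_pos: [523.5, 35.0, 85.3]
eef_rot: [-1.571, 0.0, -1.643]
force: [-0.2, -0.2, -1.0]
grip_width: 43.2
time: 19.65
eef_pos: [523.4, 35.0, 79.2]
eef_rot: [-1.571, 0.0, -1.643]
force: [0.1, 0.3, -1.3]
grip_width: 43.4
```

```bash

python3 -m creep '{"fingers":[-1,-1,-1],"translation":[[0.3,0,-1],[0,0,0],[0,0,0]],"twist":[0,0,0]}' 
python3 -m creep '{"fingers":[-1,-1,-1],"translation":[[0,0,-1],[0,0,0],[0,0,0]],"twist":[0,0,0]}'
```

```text
time: 19.9
eef_pos: [523.8, 35.0, 78.6]
eef_rot: [-1.571, 0.0, -1.643]
force: [-2.4, -0.2, 5.4]
grip_width: 43.3
time: 20.15
eef_pos: [523.8, 35.0, 78.6]
eef_rot: [-1.57, 0.0, -1.643]
force: [-6.0, -0.4, 15.8]
grip_width: 43.5
```

```bash

python3 -m creep '{"fingers":[1,1,1,1,1,1,1,1],"translation":[[0,0,0.7],[0,0,0],[0,0,0],[0,0,0],[0,0,0],[0,0,0],[0,0,0],[0,0,0]],"twist":[0,0,0,0,0,0,0,0]}' 
python3 -m creep '{"fingers":[1,1,1,1,1,1],"translation":[[0,0,20],[0,0,30],[0,0,30],[0,0,30],[0,0,0],[0,0,0]],"twist":[0,0,0,0,0,0]}'
python3 - <<'E'
from h import *
s=shot('wrist','w4.png');d=shot('side','d4.png');print(read_state()['eef_pos'])
cv2.imwrite('pics/d4c.png',cv2.resize(cv2.imread('pics/d4.png')[165:275,260:380],None,fx=5,fy=5,interpolation=2))
for n,z in(('stop hole',77.5),): print(proj(s,(524,35,z)))
E
```

```text
time: 20.82
eef_pos: [523.8, 35.0, 77.9]
eef_rot: [-1.571, -0.0, -1.643]
force: [-0.5, 0.7, -0.0]
grip_width: 85.6
time: 21.32
eef_pos: [524.8, 35.0, 189.6]
eef_rot: [-1.567, 0.0, -1.643]
force: [-0.4, -0.0, -1.0]
grip_width: 85.6
[523.34691527  34.92911979 187.26326017]
(np.float64(316.2619131661679), np.float64(201.4618940552839))
```

View pics/w4.png

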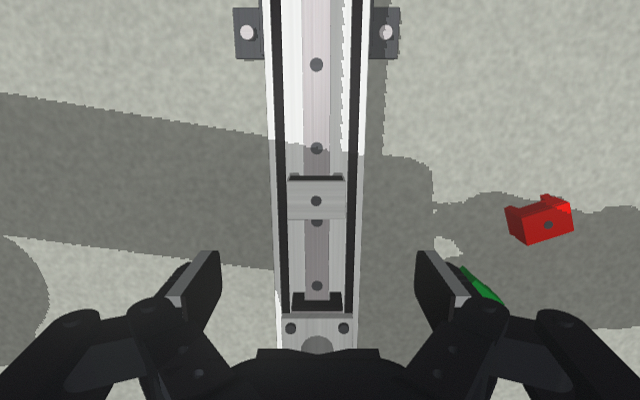

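View pics/d4c.png

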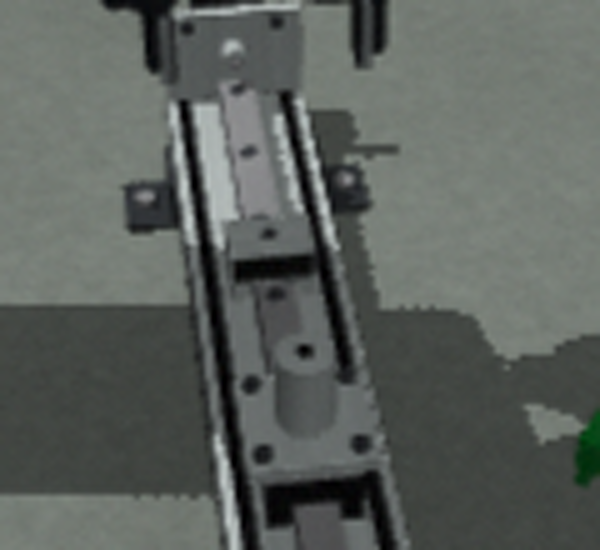

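The stop's hole is at (316,201), against a prediction of (316.3,201.5) for the seated pose. It sits square astride the rail, with the carriage free behind it. I'll do one quick cross-check in the side view, then hand in.

```bash
python3 - <<'E'
from h import *
d=load('d4.png');s=load('w4.png')
e1,d1=ray(s,316,201);e2,d2=ray(d,260+268/5,165+232/5)
t=np.linalg.lstsq(np.c_[d1,-d2],e2-e1,rcond=None)[0];print((e1+d1*t[0]+e2+d2*t[1])/2,np.linalg.norm(e1+d1*t[0]-e2-d2*t[1]))
st=read_state();print(st['time'],st['force'],abs(st['dq']).max()); print(finish_job())
E
```

```text
[524.12224087  35.08320803  76.72098347] 0.6273934063955364
21.4167 [ 0.55600296 -0.33323442 -0.61066031] 0.012982941690792662
the job is handed in; nothing more can be done
None
```

The stop is set on the rail short of the tight spot, and I handed the job in at 21.4 s. The hand-in gives no verdict, so the results below are from my own checks.

- **Finding the tight spot:** I slid the carriage by its post from world y ≈ -193 mm. Drag was steady at about 1 N until it stepped to 8.3 N at post y ≈ 16. I put the start of tightening at post y ≈ 10 (between 7 and 12), so the carriage went about 6 mm onto it. I held it there briefly, then backed it off to y ≈ -96.
- **Setting the stop:** I gripped the white saddle, turned it in line with the rail and lowered it until it met firm contact. Then I let go and raised the arm clear.
- **Last checks:** The stop's top centre, measured from the wrist and side views together, came out at (524.1, 35.1, 76.7) mm. Fully down would be 77.5 mm, so it is seated within the tolerance. In the wrist picture it looked square and centred on the rail.
- **Travel lost:** The stop's near face is about 25 mm short of where the carriage's leading end begins to tighten.
- **Carriage and surroundings:** The carriage is free behind the stop, and the arm was touching nothing. I did not re-measure the reel, pot and tray, but no move went near them.

None of the checks failed. The only unexplained readings were an upward force of about 7 N each time the jaws closed, and 6 N sideways as the stop seated; both were gone after I released.

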